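Dose grinding balls from a drop cup into the blue-sleeved jar

ROBOT

A 6-joint arm with a two-finger parallel gripper is mounted at the origin on a cart in front of the work surface, level with it; the furniture and walls round the work are solid. World frame = base frame: x ahead of the robot, y to its left, z up, the work surface at z = 0. Lengths are in m, angles in degrees, forces in N, time in s.
With the tool pointing down it reaches from about 0.4 to 0.825 m from the base axis. Payload 7 kg.
Tool frame: the origin (TCP) lies between the finger pads, 19 mm behind the fingertips; this is the grasp point; z points along the fingers, y is the line along which they close (so a half turn about z gives the same grasp; the last joint's range is limited). The gripper opens to 88 mm and grips with 3 to 60 N. Pads are 19 mm wide; open, the fingers measure 130 mm over their backs; the gripper's body (78 mm by 193 mm) begins 47 mm behind the grasp point.
Start: joints at [-56.488, 20.546, 0.682, 0, -70.136, -16.507], TCP at [0.197, -0.645, 0.245] pointing down, gripper open.
Joint ranges: [-176.03, 176.03], [-82.01, 121.73], [-58.28, 71.71], [-173.87, 95.51], [-174.79, -0.11], [-173.66, 173.66]. Speed limits (degrees/s): [136.94, 136.94, 172.46, 180, 180, 180].

INTERFACE

Orientations are given as [roll, pitch, yaw] about the fixed x, y, z axes, in that order (R = Rz(yaw) Ry(pitch) Rx(roll)).
In Python, from plant import get_state, cams, r gives the robot as it stands.
- The arm moves only by the tool apply_moves, never from a script. Its argument "targets" is a list of rows, each an object with "dp": the shift along the world's x, y, z in m, a list of three; "yaw": the turn about the world's z in degrees. In form: [{"dp": [x, y, z], "yaw": yaw}, ...]. A call has 1 to 20 rows; each row is the pose to reach, as a shift and turn from the pose commanded when the call began; what a row does not reach only later rows make up. A row lasts 1/12 s, in which the tool goes at most 41.7 mm and 7.16 degrees, less where a joint would pass 70% of its speed; a pose out of reach is approached as far as the arm can. A call with a gripper value outside its range is refused whole. "grip" is the gripper command: -1 is fully open, 1 is shut, values between are in proportion, set as the call begins (left out, the last holds). The fingers move at their own pace and stop on an object; "squeeze" is the grip in N (left out, the last holds). Time passes only in rows, so rows that repeat a pose let the fingers close. It gives the time, the measured TCP pose, the force, the opening and the grip force at its end, in the units of the state.
- get_state(): the state, without advancing time (a new reading comes with each control period).
- cams.capture(name): name is "scene" or "top"; returns a dict with "image" (420x560x3 uint8, red, green, blue), "range_z" (420x560 float32, m along the optical axis (not along the pixel's ray), 0 where there is no reading), "fx", "fy", "cx", "cy" (pixels), "k1" (the pictures are not rectified: a ray, as slopes to the right and down, at radius r is drawn at 1 + k1 r^2 times it, then the intrinsics apply), "R" (3x3) and "t" (3): a world point X has camera coordinates R X + t. Camera axes: x right, y down, z forward; pixel columns grow to the right and rows downward; lengths in m; the calibration is good to about 2 mm. A picture is of the moment at which its call begins.
- r.close_job(): hands the job in; it is judged then, once.
The state is a dict: "time_s": time; "joints": joint angles; "qd": joint speeds; "joint_torque": joint torques, N m; "tcp_pos": TCP position; "eef_rot": TCP orientation; "contact_force": force on the tool from outside, world axes, zero at the start; "moment": the same for the moment, N m; "gripper_width": finger opening in m; "gripper_force": force on a finger pad.
Only numpy, scipy, OpenCV 4.12 (cv2) and the standard library are available. Lean on these libraries where they do the work, as an engineer would, in place of code of your own. Each camera call takes 0.05 s, during which the arm holds its last target. There are 200 camera calls.

TASK

Load the grinding jar with the blue sleeve: pick up the drop cup by its black handle, hold it upright and centred over that jar, and lower it so that the jar's rim pushes the red release tab up and the hinged bottom swings open, dropping all three steel balls into the jar. Then lift the empty cup out and stand it upright in the middle of its grey mat with its bottom closed. Do not tip the cup or shove the jar, and leave the orange-sleeved jar and everything else where it is.

Things in the scene. Friction and masses are not known exactly. Their poses are not given: they have to be found in the camera images.
- cup: Drop cup, loose, 135 g: white square tube 44 x 44 mm outside, 38 x 38 inside, rim 60 mm above the origin, open on top. It stands on two skids: its +y and -y side walls carried down to the table (outer faces 22 mm to either side, 44 mm long in x). Origin: middle of the underside, level with the skids' lower edges; z up; +x points to the red tab.
- handle (a point): Middle of the cup's black handle bar, 90 mm above the cup's origin; good point for the TCP. The bar crosses above the mouth along the cup's y: 14 mm thick in x, 46 mm long in y, from 75 to 105 mm above the origin. Grip it from above on its flat faces, fingers closing along the cup's x; the space beside and below it is free down to the rim at 60 mm.
- tab_pin (a point): Hinge pin of the cup's red bottom plate, along the cup's y, 22 mm from the middle in +x and 16.5 mm above the origin. The plate is 3 mm thick, 36 mm wide, its upper face 18 mm up; carried on outside the cup it is the release tab, 30 mm wide, lower face 15 mm above the origin when closed.
- tab_end (a point): Outer end of the red release tab, 64 mm from the cup's middle along its +x when closed.
- flap (a joint): Angle of the hinged bottom, rad: 0 closed, at most 1.2. Pushing the tab up swings the plate inside down; a light spring shuts it. Centred in the jar at any yaw, the tab meets the rim with the cup's origin 65 mm above the desk; at 40 mm it is open about 0.8 rad, taking 2 to 3 N, and the balls roll out within about a second. Do not go below 33 mm.
- mat: Grey square mat, 150 x 150 x 3 mm, fixed to the desk; the cup starts near its middle. Origin: middle of its underside, on the desk.
- jar_blue: Target: open steel grinding jar with a blue sleeve round it, loose, 650 g; outside diameter 100 mm (sleeve 112), inside 92 mm, 80 mm high, floor 6 mm thick. Origin: middle of its underside; z up. It may stand in either of the two jar places. A microscope, fixed, rises to about 0.4 m above the desk at the left of the work (y beyond +0.15 m): pass high or keep clear of it.
- jar_orange: The other jar, the same but with an orange sleeve; leave it alone.
- jar_blue_mouth (a point): Middle of the blue-sleeved jar's mouth, at rim height (80 mm above its origin).
- ball_1_center (a point): Centre of a bright steel ball, 15 mm diameter, 14 g; the three start on the cup's hinged bottom.
- ball_2_center (a point): Centre of the second steel ball, the same.
- ball_3_center (a point): Centre of the third steel ball, the same.
- ball_1: First ball (turns as it rolls).
- ball_2: Second ball.
- ball_3: Third ball.
- sample_cup: Bystander: sample cup with a yellow screw lid, 64 mm diameter, 62 mm high; origin under its middle.
- forceps: Bystander: steel forceps lying flat, 123 mm long; origin under the middle.
- timer: Bystander: white lab timer lying on its back, 60 x 64 x 19 mm; origin under its middle.

How it is judged:
By the outcome, as a careful person would: the job done as asked, in the order asked, and still so for the second after the job is handed in, with the robot touching nothing.
It also fails if it takes over 64 s, if anything falls off the work surface, if the arm or the gripper's body presses on something with over 40 N, if the wrist force passes 120 N, or if a joint passes its speed limit or range.

## Working session

There is one attempt and no reset: what is moved stays moved. The work goes in short steps, Python scripts to look and compute and a tool call to move; the robot and the scene stay as the last step left them, time stands still between calls to the robot, and variables do not carry over. Pictures are saved under pics/ and viewed, at most 10 in all, crops included, and the job is handed in when it is done.

Besides the shell and the picture viewer there is one more tool, called as name(argument=value, ...) on one line, values as JSON. apply_moves: Moves the arm, as the interface text tells. Its arguments: {"type":"object","properties":{"targets":{"type":"array","items":{"type":"object","properties":{"dp":{"type":"array","items":{"type":"number"}},"yaw":{"type":"number"}}}},"grip":{"type":"number"},"squeeze":{"type":"number"}},"required":["targets"]}

```bash
mkdir -p pics; cat > h.py <<'E'
import numpy as np, cv2
from plant import get_state, cams, r
def cap(n):
    c=cams.capture(n); return c
def save(c,f): cv2.imwrite('pics/'+f,cv2.cvtColor(c['image'],cv2.COLOR_RGB2BGR))
def cloud(c):
    K=np.array([[c['fx'],0,c['cx']],[0,c['fy'],c['cy']],[0,0,1.]])
    v,u=np.mgrid[:420,:560]
    p=cv2.undistortPoints(np.stack([u,v],-1).reshape(-1,1,2).astype(float),K,np.array([c['k1'],0,0,0,0.])).reshape(420,560,2)
    z=c['range_z'].astype(float)
    X=np.dstack([p[...,0]*z,p[...,1]*z,z])
    return (X-np.array(c['t']))@np.array(c['R'])
E
python3 - <<'E'
from h import *
for n in('top','scene'):
    c=cap(n); save(c,n+'1.png'); np.savez(n+'1.npz',**c)
    print(n,c['k1'],-np.array(c['R']).T@c['t'],c['fx'])
print(get_state())
E
```

```text
top -0.00279023440781 [ 0.42468058 -0.14725993  1.11195737] 482.78814981112873
scene -0.01964352571840186 [-0.22549519 -0.61356701  0.52457075] 508.9825954460675
{'time_s': 0.1, 'joints': array([-5.64871242e+01,  2.05875894e+01,  6.36977433e-01, -1.86963246e-02,
       -7.01353480e+01, -1.65065584e+01]), 'qd': array([-0.00372517, -0.14701406,  0.07697536,  0.04031452, -0.03078776,
        0.05896113]), 'joint_torque': array([ 1.07766969e-03, -5.84164953e+01,  2.93752527e+01,  7.01550946e+00,
        1.01897391e-02, -6.53669485e-05]), 'tcp_pos': array([ 0.1972704 , -0.64508338,  0.24449488]), 'eef_rot': array([ 1.79912588e+02, -7.57362400e-03, -1.63000043e+02]), 'contact_force': array([-0.83355215,  0.46156853, -0.5551815 ]), 'moment': array([ 0.03580722,  0.01273392, -0.03042435]), 'gripper_force': 0.0, 'gripper_width': 0.08769664642889838}
```

View pics/top1.png

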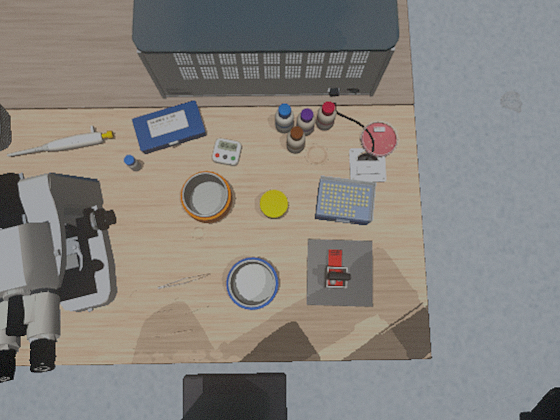

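View pics/scene1.png

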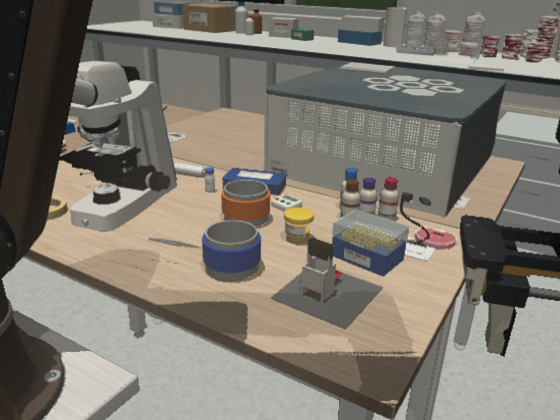

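The top view shows the cup on the mat at about (338,278) with its tab pointing up (world +x). The blue jar is at (252,283), the orange jar at (207,196) and the tip box at (345,200), just ahead of the mat.

```bash
python3 - <<'E'
from h import *
c=dict(np.load('top1.npz')); P=cloud(c); im=c['image'].astype(int)
v,u=np.mgrid[:420,:560]
def box(a,b,d,e): return (u>=a)&(u<=b)&(v>=d)&(v<=e)
def rect(n,m):
    q=P[m]; r_=cv2.minAreaRect(q[:,:2].astype(np.float32)*1000); print(n,len(q),q.mean(0).round(4),r_, np.percentile(q[:,2],[5,50,95]).round(4))
Z=P[...,2]
print('desk z',np.median(Z[box(280,300,240,290)]))
g=(im.max(2)-im.min(2)<22)&box(300,380,232,312)&(Z<.02)&(Z>-.01)
rect('mat',g)
rect('handle',box(315,360,255,300)&(Z>.095)&(Z<.115))
rect('rim',box(315,360,250,300)&(Z>.055)&(Z<.07))
red=(im[...,0]>130)&(im[...,1]<70)&box(315,360,235,300); rect('red',red&(Z<.04))
# jar rim circle
for n,b in(('blue',box(220,285,252,314)),('orange',box(175,238,165,226))):
    m=b&(Z>.074)&(Z<.088); q=P[m]
    A=np.c_[2*q[:,:2],np.ones(len(q))]; s=np.linalg.lstsq(A,(q[:,:2]**2).sum(1),rcond=None)[0]
    print(n,len(q),s[:2],np.sqrt(s[2]+s[:2]@s[:2]),np.median(q[:,2]))
rect('box',box(310,380,172,228)&(Z>.03))
C=cv2.resize(c['image'][225:315,295:385],(720,720)[:2] and (600,600),interpolation=cv2.INTER_CUBIC)
cv2.imwrite('pics/crop.png',C[...,::-1])
E
```

```text
desk z 6.102585220368959e-05
mat 3563 [ 0.4807 -0.2951  0.0031] ((482.8450622558594, -293.671875), (150.0064697265625, 149.7685546875), 87.50800323486328) [-0.0004  0.003   0.0067]
handle 162 [ 0.4698 -0.2792  0.1072] ((470.33612060546875, -279.46044921875), (44.855690002441406, 14.583218574523926), 88.78998565673828) [0.1017 0.1074 0.1112]
rim 105 [ 0.4703 -0.2795  0.0626] ((470.2322082519531, -279.7558288574219), (44.455631256103516, 44.1313362121582), 86.90242004394531) [0.0582 0.0627 0.0675]
red 224 [ 0.5034 -0.2818  0.0212] ((492.559814453125, -282.27581787109375), (29.75058364868164, 78.4756851196289), 88.29462432861328) [0.0177 0.0211 0.0244]
blue 285 [ 0.45965631 -0.0976441 ] 0.0477304940964799 0.079650170763532
orange 290 [0.65304102 0.00440809] 0.04767140402259243 0.0793939900504861
box 2436 [ 0.6362 -0.3033  0.0812] ((546.259765625, -268.6097412109375), (138.71173095703125, 314.305908203125), 68.86727142333984) [0.0564 0.0775 0.0808]
```

View pics/crop.png

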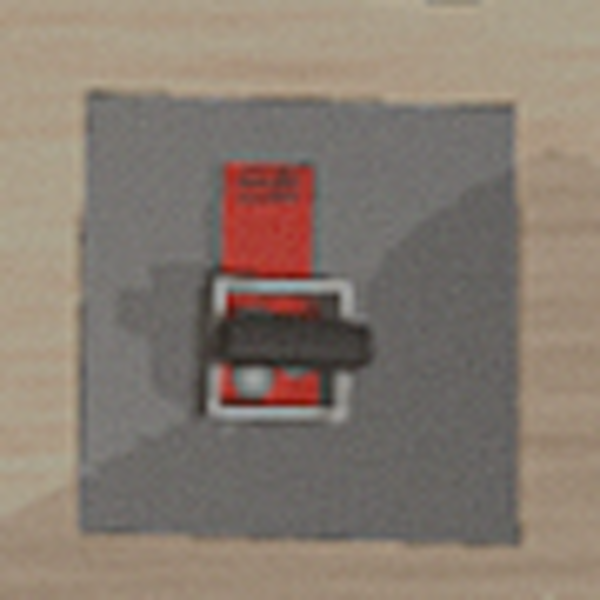

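The cup is at (0.470,-0.280) with yaw about -2.5°, the blue jar's mouth at (0.460,-0.098) and the mat's middle at (0.483,-0.294). I'll approach above the handle.

apply_moves(targets=[{"dp": [0.02, 0.027, 0], "yaw": 5}, {"dp": [0.04, 0.054, 0], "yaw": 10}, {"dp": [0.06, 0.08, 0], "yaw": 16}, {"dp": [0.08, 0.107, 0], "yaw": 21}, {"dp": [0.1, 0.134, 0], "yaw": 26}, {"dp": [0.12, 0.161, 0], "yaw": 31}, {"dp": [0.14, 0.187, 0], "yaw": 36}, {"dp": [0.16, 0.214, 0], "yaw": 41}, {"dp": [0.18, 0.241, 0], "yaw": 47}, {"dp": [0.2, 0.268, 0], "yaw": 52}, {"dp": [0.22, 0.294, 0], "yaw": 57}, {"dp": [0.24, 0.321, 0], "yaw": 62}, {"dp": [0.257, 0.344, 0], "yaw": 67}, {"dp": [0.267, 0.358, 0], "yaw": 70}, {"dp": [0.273, 0.365, -0.01], "yaw": 70.5}, {"dp": [0.273, 0.365, -0.03], "yaw": 70.5}, {"dp": [0.273, 0.365, -0.04], "yaw": 70.5}, {"dp": [0.273, 0.365, -0.045], "yaw": 70.5}, {"dp": [0.273, 0.365, -0.045], "yaw": 70.5}, {"dp": [0.273, 0.365, -0.045], "yaw": 70.5}], grip=-1)

```text
time_s: 1.77
tcp_pos: [0.4701, -0.2811, 0.2004]
eef_rot: [180.0, -0.0, -92.6]
contact_force: [-0.1, -1.2, 1.1]
gripper_width: 0.0878
gripper_force: 0.0
```

```bash
python3 - <<'E'
from h import *
s=get_state();print(s['time_s'],s['tcp_pos'],s['eef_rot'],s['joints'],s['contact_force'])
c=cap('scene');save(c,'s2.png')
E
```

```text
1.7667 [ 0.47005673 -0.28110376  0.20036407] [ 1.79961690e+02 -1.33724851e-02 -9.25589386e+01] [-1.03682503e+01  1.06274414e+01 -1.91925678e+01  2.12625273e-02
 -6.02161300e+01  7.79873968e+00] [-0.07812403 -1.24403724  1.14316172]
```

View pics/s2.png

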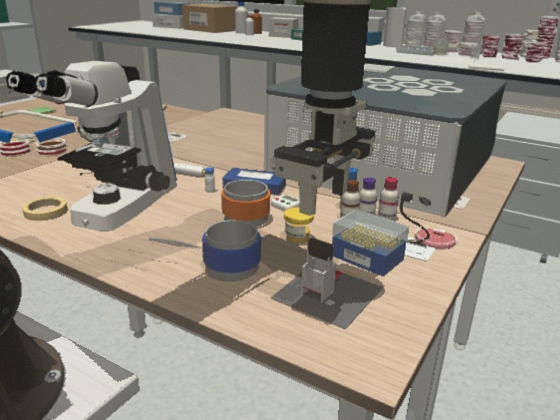

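The fingers hang above the cup's handle, which is at about (320,247), and the way down is clear. I'll descend and grip.

apply_moves(targets=[{"dp": [0, 0.001, -0.012], "yaw": 0}, {"dp": [0, 0.001, -0.027], "yaw": 0}, {"dp": [0, 0.001, -0.042], "yaw": 0}, {"dp": [0, 0.001, -0.057], "yaw": 0}, {"dp": [0, 0.001, -0.072], "yaw": 0}, {"dp": [0, 0.001, -0.087], "yaw": 0}, {"dp": [0, 0.001, -0.098], "yaw": 0}, {"dp": [0, 0.001, -0.104], "yaw": 0}, {"dp": [0, 0.001, -0.107], "yaw": 0}, {"dp": [0, 0.001, -0.107], "yaw": 0}, {"dp": [0, 0.001, -0.107], "yaw": 0}])

```text
time_s: 2.73
tcp_pos: [0.4709, -0.2798, 0.0941]
eef_rot: [-179.9, -0.0, -92.5]
contact_force: [0.2, 0.4, -0.0]
gripper_width: 0.0876
gripper_force: 0.0
```

apply_moves(targets=[{"dp": [0, 0, 0], "yaw": 0}, {"dp": [0, 0, 0], "yaw": 0}, {"dp": [0, 0, 0], "yaw": 0}, {"dp": [0, 0, 0], "yaw": 0}, {"dp": [0, 0, 0], "yaw": 0}, {"dp": [0, 0, 0], "yaw": 0}, {"dp": [0, 0, 0], "yaw": 0}, {"dp": [0, 0, 0], "yaw": 0}, {"dp": [0, 0, 0], "yaw": 0}, {"dp": [0, 0, 0], "yaw": 0}, {"dp": [0, 0, 0], "yaw": 0}, {"dp": [0, 0, 0], "yaw": 0}], grip=1, squeeze=25)

```text
time_s: 3.73
tcp_pos: [0.4704, -0.2795, 0.0933]
eef_rot: [180.0, -0.0, -92.5]
contact_force: [-1.4, 0.3, -0.1]
gripper_width: 0.0137
gripper_force: 25.0
```

Gripped with a 13.7 mm opening. I'll lift and carry it to the jar.

apply_moves(targets=[{"dp": [0, 0, 0.003], "yaw": 0}, {"dp": [0, 0, 0.01], "yaw": 0}, {"dp": [0, 0, 0.022], "yaw": 0}, {"dp": [0, 0, 0.037], "yaw": 0}, {"dp": [0, 0, 0.052], "yaw": 0}, {"dp": [0, 0, 0.067], "yaw": 0}, {"dp": [0, 0, 0.082], "yaw": 0}, {"dp": [0, 0, 0.097], "yaw": 0}, {"dp": [0, 0, 0.109], "yaw": 0}, {"dp": [0, 0, 0.117], "yaw": 0}, {"dp": [0, 0, 0.12], "yaw": 0}, {"dp": [0, 0, 0.12], "yaw": 0}])

```text
time_s: 4.73
tcp_pos: [0.4706, -0.2795, 0.2141]
eef_rot: [-179.9, -0.0, -92.5]
contact_force: [0.1, -0.9, -1.8]
gripper_width: 0.014
gripper_force: 24.9
```

apply_moves(targets=[{"dp": [0, 0.002, 0], "yaw": 0}, {"dp": [0, 0.006, 0], "yaw": 0}, {"dp": [-0.001, 0.013, 0], "yaw": 0}, {"dp": [-0.001, 0.023, 0], "yaw": 0}, {"dp": [-0.002, 0.036, 0], "yaw": 0}, {"dp": [-0.003, 0.05, 0], "yaw": 0}, {"dp": [-0.004, 0.065, 0], "yaw": 0}, {"dp": [-0.005, 0.081, 0], "yaw": 0}, {"dp": [-0.006, 0.097, 0], "yaw": 0}, {"dp": [-0.007, 0.113, 0], "yaw": 0}, {"dp": [-0.007, 0.128, 0], "yaw": 0}, {"dp": [-0.008, 0.142, 0], "yaw": 0}, {"dp": [-0.009, 0.155, 0], "yaw": 0}, {"dp": [-0.009, 0.166, 0], "yaw": 0}, {"dp": [-0.01, 0.174, 0], "yaw": 0}, {"dp": [-0.01, 0.179, 0], "yaw": 0}, {"dp": [-0.01, 0.182, 0], "yaw": 0}, {"dp": [-0.01, 0.182, 0], "yaw": 0}, {"dp": [-0.01, 0.182, 0], "yaw": 0}, {"dp": [-0.01, 0.182, 0], "yaw": 0}])

```text
time_s: 6.4
tcp_pos: [0.4604, -0.0978, 0.2133]
eef_rot: [180.0, -0.0, -92.5]
contact_force: [-0.8, -0.3, -2.4]
gripper_width: 0.0136
gripper_force: 24.9
```

```bash
python3 - <<'E'
from h import *
s=get_state();print(s['time_s'],s['tcp_pos'],s['eef_rot'])
c=cap('scene');t=cap('top');P=cloud(c)
v,u=np.mgrid[:420,:560]
m=(u>180)&(u<285)&(v>140)&(v<290)
im=c['image'].astype(int)
red=m&(im[...,0]>110)&(im[...,1]<60)&(im[...,2]<60); print('red',P[red].mean(0),P[red].min(0),P[red].max(0))
# white cup faces
w=m&(im.min(2)>110)&(im.max(2)-im.min(2)<30)&(P[...,2]>.1)&(P[...,2]<.2); q=P[w]; print(w.sum(),q.mean(0),np.percentile(q,[1,99],axis=0))
a=c['image'][80:300,130:330];b=t['image'][200:340,180:320]
cv2.imwrite('pics/c3.png',np.hstack([cv2.resize(a,(400,440)),cv2.resize(b,(400,440))])[...,::-1])
E
```

```text
6.4 [ 0.46040042 -0.09780565  0.21330453] [ 1.79991811e+02 -5.82844638e-03 -9.25185933e+01]
red [ 0.49331829 -0.11043018  0.14212192] [ 0.43770317 -0.11196817  0.14139112] [ 0.50934006 -0.10865194  0.1427656 ]
93 [0.85877809 0.06386033 0.1130743 ] [[ 0.43888282 -0.11993016  0.10018068]
 [ 0.91875937  0.12086361  0.1965549 ]]
```

View pics/c3.png

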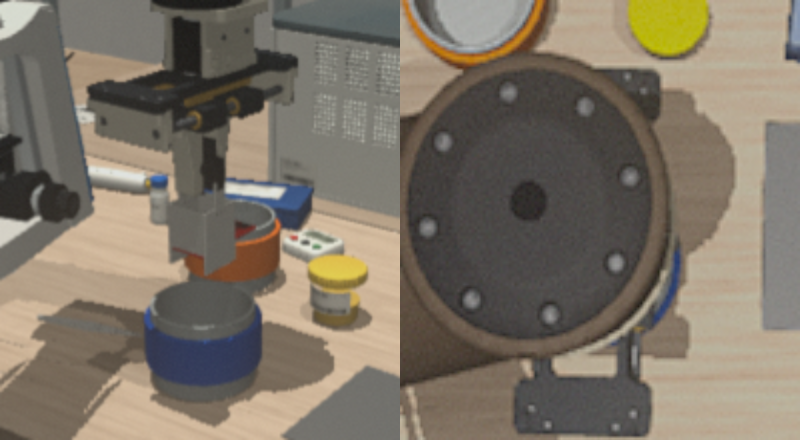

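The cup hangs upright over the blue jar (jar at about (200,335) in the left crop). I'll lower it gently to origin 40 mm.

apply_moves(targets=[{"dp": [0, 0, -0.004], "yaw": 0}, {"dp": [0, 0, -0.012], "yaw": 0}, {"dp": [0, 0, -0.022], "yaw": 0}, {"dp": [0, 0, -0.032], "yaw": 0}, {"dp": [0, 0, -0.041], "yaw": 0}, {"dp": [0, 0, -0.048], "yaw": 0}, {"dp": [0, 0, -0.053], "yaw": 0}, {"dp": [0, 0, -0.057], "yaw": 0}, {"dp": [0, 0, -0.06], "yaw": 0}, {"dp": [0, 0, -0.063], "yaw": 0}, {"dp": [0, 0, -0.066], "yaw": 0}, {"dp": [0, 0, -0.069], "yaw": 0}, {"dp": [0, 0, -0.072], "yaw": 0}, {"dp": [0, 0, -0.075], "yaw": 0}, {"dp": [0, 0, -0.078], "yaw": 0}, {"dp": [0, 0, -0.081], "yaw": 0}, {"dp": [0, 0, -0.083], "yaw": 0}, {"dp": [0, 0, -0.083], "yaw": 0}])

```text
time_s: 8.0
tcp_pos: [0.4597, -0.0975, 0.1297]
eef_rot: [179.9, -0.0, -92.5]
contact_force: [-1.9, 0.1, -0.0]
gripper_width: 0.0138
gripper_force: 24.9
```

apply_moves(targets=[{"dp": [0, 0, 0], "yaw": 0}, {"dp": [0, 0, 0], "yaw": 0}, {"dp": [0, 0, 0], "yaw": 0}, {"dp": [0, 0, 0], "yaw": 0}, {"dp": [0, 0, 0], "yaw": 0}, {"dp": [0, 0, 0], "yaw": 0}, {"dp": [0, 0, 0], "yaw": 0}, {"dp": [0, 0, 0], "yaw": 0}, {"dp": [0, 0, 0], "yaw": 0}, {"dp": [0, 0, 0], "yaw": 0}, {"dp": [0, 0, 0], "yaw": 0}, {"dp": [0, 0, 0], "yaw": 0}, {"dp": [0, 0, 0], "yaw": 0}, {"dp": [0, 0, 0], "yaw": 0}, {"dp": [0, 0, 0], "yaw": 0}, {"dp": [0, 0, 0], "yaw": 0}, {"dp": [0, 0, 0], "yaw": 0}, {"dp": [0, 0, 0], "yaw": 0}, {"dp": [0, 0, 0], "yaw": 0}, {"dp": [0, 0, 0], "yaw": 0}])

```text
time_s: 9.67
tcp_pos: [0.4604, -0.0975, 0.1304]
eef_rot: [-180.0, 0.0, -92.5]
contact_force: [-2.9, -0.4, -0.9]
gripper_width: 0.0137
gripper_force: 24.9
```

```bash
python3 - <<'E'
from h import *
s=get_state();print(s['time_s'],s['tcp_pos'],s['eef_rot'],s['contact_force'],s['moment'])
c=cap('scene')
cv2.imwrite('pics/c4.png',cv2.resize(c['image'][130:300,160:330],(600,600))[...,::-1])
E
```

```text
9.6667 [ 0.46038589 -0.0974686   0.13035581] [-1.79998920e+02  9.27524543e-04 -9.24945932e+01] [-2.90345277 -0.40126805 -0.90611015] [-0.25927282  1.13831659 -0.02675813]
```

View pics/c4.png

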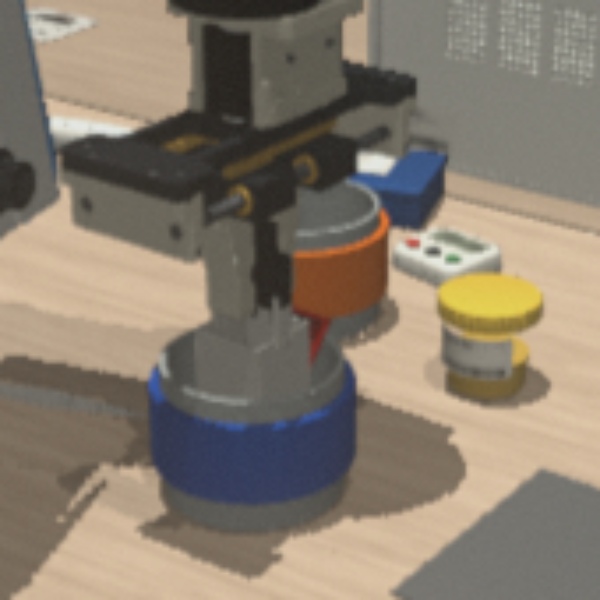

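The tab (315,345) is pushed up, so the flap is open. I'll wait a bit more, then lift.

apply_moves(targets=[{"dp": [0, 0, 0], "yaw": 0}, {"dp": [0, 0, 0], "yaw": 0}, {"dp": [0, 0, 0], "yaw": 0}, {"dp": [0, 0, 0], "yaw": 0}, {"dp": [0, 0, 0], "yaw": 0}, {"dp": [0, 0, 0], "yaw": 0}, {"dp": [0, 0, 0], "yaw": 0}, {"dp": [0, 0, 0], "yaw": 0}])

```text
time_s: 10.38
tcp_pos: [0.4604, -0.0975, 0.1304]
eef_rot: [-180.0, -0.0, -92.5]
contact_force: [-2.7, -0.8, -1.1]
gripper_width: 0.0142
gripper_force: 24.9
```

apply_moves(targets=[{"dp": [0, 0, 0.002], "yaw": 0}, {"dp": [0, 0, 0.005], "yaw": 0}, {"dp": [0, 0, 0.009], "yaw": 0}, {"dp": [0, 0, 0.014], "yaw": 0}, {"dp": [0, 0, 0.019], "yaw": 0}, {"dp": [0, 0, 0.024], "yaw": 0}, {"dp": [0, 0, 0.029], "yaw": 0}, {"dp": [0, 0, 0.035], "yaw": 0}, {"dp": [0, 0, 0.043], "yaw": 0}, {"dp": [0, 0, 0.053], "yaw": 0}, {"dp": [0, 0, 0.063], "yaw": 0}, {"dp": [0, 0, 0.073], "yaw": 0}, {"dp": [0, 0, 0.081], "yaw": 0}, {"dp": [0, 0, 0.087], "yaw": 0}, {"dp": [0, 0, 0.09], "yaw": 0}, {"dp": [0, 0, 0.09], "yaw": 0}])

```text
time_s: 11.72
tcp_pos: [0.4607, -0.0974, 0.2211]
eef_rot: [-179.9, 0.0, -92.5]
contact_force: [0.0, 0.6, -0.8]
gripper_width: 0.014
gripper_force: 24.9
```

apply_moves(targets=[{"dp": [0, -0.002, 0], "yaw": 0}, {"dp": [0.001, -0.006, 0], "yaw": 0}, {"dp": [0.002, -0.013, 0], "yaw": 0}, {"dp": [0.003, -0.023, 0], "yaw": 0}, {"dp": [0.004, -0.036, 0], "yaw": 0}, {"dp": [0.006, -0.05, 0], "yaw": 0}, {"dp": [0.008, -0.066, 0], "yaw": 0}, {"dp": [0.01, -0.083, 0], "yaw": 0}, {"dp": [0.012, -0.1, 0], "yaw": 0}, {"dp": [0.014, -0.117, 0], "yaw": 0}, {"dp": [0.016, -0.134, 0], "yaw": 0}, {"dp": [0.018, -0.15, 0], "yaw": 0}, {"dp": [0.019, -0.164, 0], "yaw": 0}, {"dp": [0.021, -0.176, 0], "yaw": 0}, {"dp": [0.022, -0.186, 0], "yaw": 0}, {"dp": [0.0225, -0.193, 0], "yaw": 0}, {"dp": [0.0225, -0.196, 0], "yaw": 0}, {"dp": [0.0225, -0.196, 0], "yaw": 0}, {"dp": [0.0225, -0.196, 0], "yaw": 0}, {"dp": [0.0225, -0.196, 0], "yaw": 0}])

```text
time_s: 13.38
tcp_pos: [0.4829, -0.293, 0.2204]
eef_rot: [-180.0, 0.0, -92.5]
contact_force: [-0.9, -0.9, -0.8]
gripper_width: 0.0141
gripper_force: 24.9
```

```bash
python3 - <<'E'
from h import *
s=get_state();print(s['time_s'],s['tcp_pos'],s['eef_rot'],s['contact_force'])
t=cap('top');c=cap('scene');P=cloud(t);v,u=np.mgrid[:420,:560];Z=P[...,2]
m=(u>=220)&(u<=285)&(v>=252)&(v<=314)&(Z>.074)&(Z<.088); q=P[m]
A=np.c_[2*q[:,:2],np.ones(len(q))]; x=np.linalg.lstsq(A,(q[:,:2]**2).sum(1),rcond=None)[0]
print(len(q),x[:2],np.sqrt(x[2]+x[:2]@x[:2]))
a=t['image'][248:318,218:288];b=c['image'][130:310,240:420]
cv2.imwrite('pics/c5.png',np.hstack([cv2.resize(a,(400,400),interpolation=cv2.INTER_CUBIC),cv2.resize(b,(400,400))])[...,::-1])
E
```

```text
13.3833 [ 0.48286095 -0.29301654  0.22044984] [-1.79991642e+02  6.14314420e-03 -9.24675248e+01] [-0.883025   -0.94235536 -0.81581192]
84 [ 0.45935122 -0.09849562] 0.0468890918623965
```

View pics/c5.png

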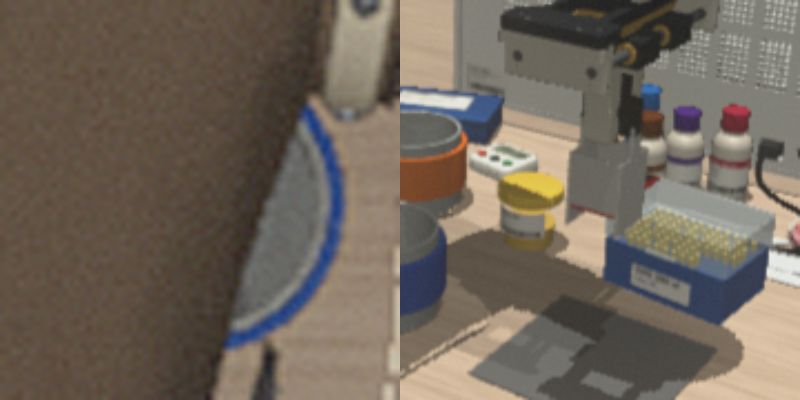

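The jar has not moved, and the cup hangs over the mat with its bottom closed (red line at (595,210)). I'll set it down.

apply_moves(targets=[{"dp": [0, 0, -0.004], "yaw": 0}, {"dp": [0, 0, -0.012], "yaw": 0}, {"dp": [0, 0, -0.024], "yaw": 0}, {"dp": [0, 0, -0.038], "yaw": 0}, {"dp": [0, 0, -0.052], "yaw": 0}, {"dp": [0, 0, -0.066], "yaw": 0}, {"dp": [0, 0, -0.08], "yaw": 0}, {"dp": [0, 0, -0.093], "yaw": 0}, {"dp": [0, 0, -0.104], "yaw": 0}, {"dp": [0, 0, -0.112], "yaw": 0}, {"dp": [0, 0, -0.117], "yaw": 0}, {"dp": [0, 0, -0.12], "yaw": 0}, {"dp": [0, 0, -0.122], "yaw": 0}, {"dp": [0, 0, -0.124], "yaw": 0}, {"dp": [0, 0, -0.1255], "yaw": 0}, {"dp": [0, 0, -0.127], "yaw": 0}, {"dp": [0, 0, -0.127], "yaw": 0}, {"dp": [0, 0, -0.127], "yaw": 0}])

```text
time_s: 14.98
tcp_pos: [0.483, -0.2935, 0.0935]
eef_rot: [-180.0, -0.0, -92.5]
contact_force: [-0.4, -0.2, 0.0]
gripper_width: 0.0143
gripper_force: 24.9
```

apply_moves(targets=[{"dp": [0, 0, -0.0003], "yaw": 0}, {"dp": [0, 0, -0.0003], "yaw": 0}, {"dp": [0, 0, -0.0003], "yaw": 0}, {"dp": [0, 0, -0.0003], "yaw": 0}, {"dp": [0, 0, -0.0003], "yaw": 0}, {"dp": [0, 0, -0.0003], "yaw": 0}, {"dp": [0, 0, -0.0003], "yaw": 0}, {"dp": [0, 0, -0.0003], "yaw": 0}, {"dp": [0, 0, -0.0003], "yaw": 0}, {"dp": [0, 0, -0.0003], "yaw": 0}], grip=-0.2)

```text
time_s: 15.82
tcp_pos: [0.4829, -0.2935, 0.0931]
eef_rot: [-180.0, -0.0, -92.5]
contact_force: [-0.2, -0.4, 0.0]
gripper_width: 0.0527
gripper_force: 0.0
```

apply_moves(targets=[{"dp": [0, 0, 0.005], "yaw": 0}, {"dp": [0, 0, 0.015], "yaw": 0}, {"dp": [0, 0, 0.03], "yaw": 0}, {"dp": [0, 0, 0.05], "yaw": 0}, {"dp": [0, 0, 0.075], "yaw": 0}, {"dp": [0, 0, 0.1], "yaw": 0}, {"dp": [0, 0, 0.125], "yaw": 0}, {"dp": [0, 0, 0.14], "yaw": 0}, {"dp": [-0.01, -0.013, 0.15], "yaw": -1}, {"dp": [-0.025, -0.033, 0.15], "yaw": -3}, {"dp": [-0.045, -0.06, 0.15], "yaw": -8}, {"dp": [-0.065, -0.087, 0.15], "yaw": -13}, {"dp": [-0.085, -0.114, 0.15], "yaw": -18}, {"dp": [-0.105, -0.141, 0.15], "yaw": -23}, {"dp": [-0.125, -0.168, 0.15], "yaw": -28}, {"dp": [-0.145, -0.195, 0.15], "yaw": -33}, {"dp": [-0.165, -0.222, 0.15], "yaw": -38}, {"dp": [-0.185, -0.249, 0.15], "yaw": -43}, {"dp": [-0.2, -0.269, 0.15], "yaw": -46}, {"dp": [-0.205, -0.275, 0.15], "yaw": -46}])

```text
time_s: 17.48
tcp_pos: [0.2755, -0.5708, 0.2438]
eef_rot: [-180.0, -0.0, -138.8]
contact_force: [1.0, -0.5, -0.8]
gripper_width: 0.0528
gripper_force: 0.0
```

apply_moves(targets=[{"dp": [-0.02, -0.02, 0], "yaw": -5}, {"dp": [-0.04, -0.04, 0], "yaw": -10}, {"dp": [-0.06, -0.06, 0], "yaw": -15}, {"dp": [-0.08, -0.08, 0], "yaw": -20}, {"dp": [-0.08, -0.08, 0], "yaw": -24}, {"dp": [-0.08, -0.08, 0], "yaw": -24}, {"dp": [-0.08, -0.08, 0], "yaw": -24}])

```text
time_s: 18.07
tcp_pos: [0.1979, -0.6483, 0.2436]
eef_rot: [-180.0, 0.0, -162.4]
contact_force: [0.6, 0.5, -0.3]
gripper_width: 0.0525
gripper_force: 0.0
```

```bash
python3 - <<'E'
from h import *
t=cap('top');c=cap('scene');P=cloud(t);v,u=np.mgrid[:420,:560];Z=P[...,2]
def box(a,b,d,e): return (u>=a)&(u<=b)&(v>=d)&(v<=e)
for n,b in(('blue',box(220,285,252,314)),('orange',box(175,238,165,226))):
    q=P[b&(Z>.074)&(Z<.088)]
    A=np.c_[2*q[:,:2],np.ones(len(q))]; x=np.linalg.lstsq(A,(q[:,:2]**2).sum(1),rcond=None)[0]; print(n,len(q),x[:2])
for n,a,b in(('handle',.095,.115),('rim',.055,.07)):
    q=P[box(315,370,245,305)&(Z>a)&(Z<b)]; print(n,len(q),cv2.minAreaRect(q[:,:2].astype(np.float32)*1000),np.median(q[:,2]))
g=lambda im,a,b,d,e:cv2.resize(im[d:e,a:b],(400,400),interpolation=cv2.INTER_CUBIC)
cv2.imwrite('pics/c6.png',np.hstack([g(t['image'],218,288,248,318),g(t['image'],300,380,235,315)])[...,::-1])
save(c,'s7.png')
E
```

```text
blue 285 [ 0.45968146 -0.09765771]
orange 286 [0.6529663  0.00444824]
handle 166 ((482.5168762207031, -293.6191711425781), (45.98632049560547, 14.806169509887695), 88.80400848388672) 0.1068880028829519
rim 118 ((482.1582946777344, -293.3526916503906), (44.33554458618164, 43.719451904296875), 87.76492309570312) 0.06272438697457727
```

View pics/c6.png

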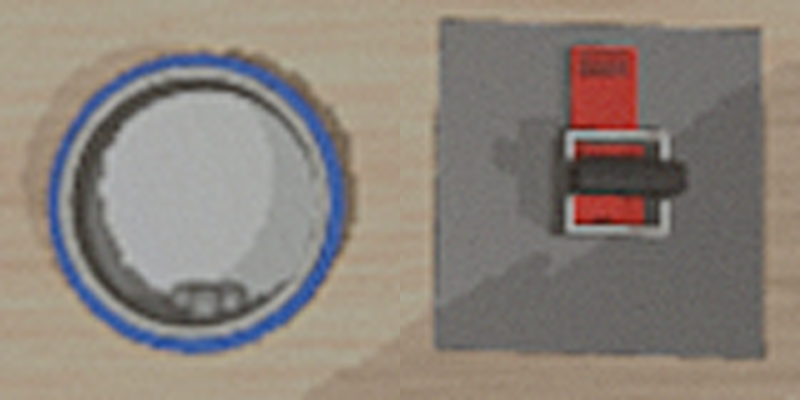

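View pics/s7.png

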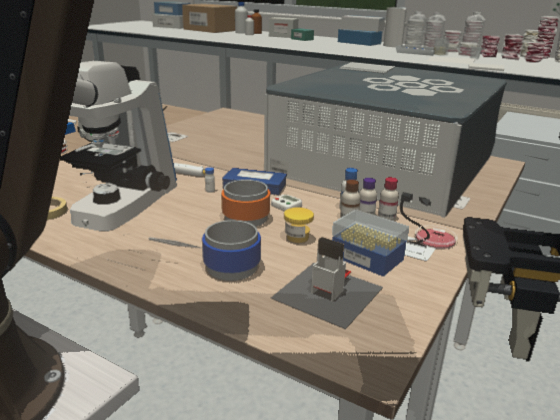

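The right crop shows the cup centred on the mat, upright and with its bottom shut. The left crop shows a ball cluster near (208,297) in the jar. I'll use the depth data to check that there are three.

```bash
python3 - <<'E'
from h import *
t=cap('top');P=cloud(t);im=t['image'].astype(int)
np.set_printoptions(linewidth=220)
print((P[294:309,240:268,2]*1000).round().astype(int)); print(im[294:309,240:268].mean(2).astype(int))
print('cup');print((P[256:284,330:356,2]*1000).round().astype(int))
g=lambda im,a,b,d,e:cv2.resize(im[d:e,a:b],(400,400),interpolation=cv2.INTER_CUBIC)
i=np.clip(im*1.5,0,255).astype(np.uint8)
cv2.imwrite('pics/c8.png',np.hstack([g(i,238,270,284,316),g(i,326,358,256,288)])[...,::-1])
E
```

```text
[[   4    6    9    7    6    4    5    7    6    1    5    4    7    8    5   10    6    9    4    4    5    8    5    2    7    4    4    6]
 [   2    4    6    6    6    7    8    8    5 1112   11    6    6    4    8    2    6    7    6    6    3    8    6    5    6    2    8    5]
 [   6    6    5    9   11    6    8    6    6    8    7    8    7    5    5    7    6    5    8    5    5    8    7    4    8    9    2    9]
 [   2    8    9    8    7    4    7    6 1112    4   17   19   11    6    7    7    5   21   19   18   14    7    1    7    6    9    7    5]
 [   6   11    3    7    8    7   10    6    6   17   21   22   27   31   31   33   29   24   19   18   17    8    7    4    4    7    4    8]
 [   6    4    9    7    6    6    6    5   13   20   21   20   32   32   30   34   32   26   22   21   20   19    6    6    6   10   82   78]
 [  45   18    7    5    4    5    8    6   16   22   23   26   30   36   34   33   28   30   21   18   20   19    6    5    7   81   83   79]
 [  81   56   30    6    6    7    3    7   18   22   20   31   34   33   29   34   31   28   24   
[... 5800 characters left out ...]
 18   31   49   60   67    3    3]
 [   4   22   38   58   66   24   20   20   20   21   19   23   20   20   22   21   23   23   24   15   29   51   62   62    5    4]
 [   6   23   41   60   63   63   61   63   64   62   60   61   62   61   61   64   62   63   62   59   64   61   66   63    4    5]
 [   2   22   41   47   50   47   52   52   51   52   54   54   60   59   62   62   61   64   63   64   61   61   61   62    2   -2]
 [   3    3    3    3    3    5    2    8    2    5    3    1    7    3    2    9    1    3    1   13    4    3    4    2    5    3]
 [   5    3    2    6    2    7    2   -3    3    0    4    3    4    2    6    4    3    4    3   -1    4    0    5    3    9    4]]
```

View pics/c8.png

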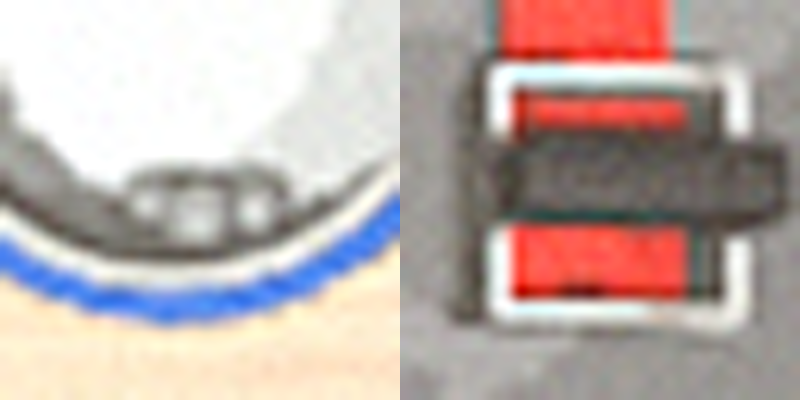

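The depth data shows three balls in the jar: two on the floor (tops about 21 mm up) and one resting on them (about 33 mm). The cup is empty, with its plate flat at about 21 mm, so I'll hand in.

```bash
python3 -c "
from plant import r
print(r.close_job())"
```

```text
the job is handed in; nothing more can be done
None
```

Job handed in at about 18 s on the robot's clock: all three balls are in the blue-sleeved jar, and the empty cup stands upright with its bottom closed, within about 1 mm of the mat's middle; both jars measured where they started.

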